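# Set the tray stand's leg to its mark and clamp it

### The job

The folding tray stand lies on the counter. Draw its spring-loaded leg out by the T-foot until the dark foot bar is centred under the yellow mark clip and pause there briefly while the red cam lever is still open; then, keeping the foot at the mark all the while, slide your fingers along the bar so that they sweep the lever fully closed. Finish still holding the foot at the mark with your fingers, as the leg springs back if let go, and leave the yellow clip, bowl, jar and spatula where they are.

Things in the scene. Friction and masses are not known exactly. Their poses are not given: they have to be found in the camera images.
- stand: Folding tray stand lying flat, fixed to the counter; place and yaw vary. Origin on the counter below the mouth of its black clamp collar; -x is the way the leg comes out (roughly to the robot), y across, z up. Collar: x 0 to 50, y -26 to 51, top 60 mm. Behind it an aluminium tube and steel tray frame to x = 377, y -127 to 127, top 47 mm.
- leg: Sliding steel leg, 22 mm square, with a dark T-foot bar on its end. Origin at counter level below the bar's middle; axes as the stand's. Bar along y: 14 mm thick in x, y -150 to 150 (black caps, 18 mm thick, to 162), from 21 to 43 mm above the counter, free beneath. The tube (y -11 to 11) runs from the bar into the collar.
- foot_mid (a point): Top of the foot bar at its middle (43 mm high). The leg slides only along the stand's x: this point is at the stand's x = -50 at rest, -135 fully out. A spring pulls the leg in with 3.6 N at rest, 6 N fully out; it returns if let go, even with the lever closed.
- mark (a point): Centre of the top (62 mm high) of the yellow mark clip, 10 mm (x) by 24 mm, on a thin white rule (14 mm wide, to x = -145) over the bar, at the stand's y = -35, x -80 to -110; axes as the stand's. The leg is at its mark when foot_mid has the same stand x as this point: 2 mm of the bar then shows either side of the clip. Stiff; do not shift it.
- lever (a joint): Angle in rad of the red cam lever: 0 = closed (its stop, arm parallel to the leg, along the stand's -x); grows as the tip swings out to +y, up to 0.6; starts 0.36 to 0.45. It stays where it is left; turning it takes 0.2 N m (about 2 N at 100 mm from the pivot).
- lever_pivot (a point): Top of the lever on its vertical pivot axis, at the stand's x = 10, y = 30 mm, 63 mm high.
- lever_tip (a point): Top of the red lever's tip, 160 mm from the pivot, 63 mm high. The arm is 12 mm wide (ends 167 mm from the pivot) and 49 to 63 mm above the counter: it swings level over the foot bar. Fingers straddling or pushing the bar on the lever's +y side meet the arm's outer side when moved to -y; closed, that side is at the stand's y = 36.
- bowl: White bowl, rim 110 mm across, 50 mm high; origin at the centre of its underside. Leave alone.
- jar: Amber jar with green cap, 60 mm across, 100 mm high; origin at the centre of its underside. Leave alone.
- spatula: Spatula lying on the counter; origin on its underside. Leave alone.

How it is judged:
On the way:
1. the leg is held at the mark by the fingers, within 5 mm, with the lever still open (above 0.3 rad) (x of foot_mid in the frame of mark between -0.005 and 0.005 m and contact force between the fingers and leg above 1 N and value of joint lever above 0.3 rad), for 0.2 s.
At the end, for the whole second after the job is handed in: The foot bar's middle is within 5 mm of the mark along the leg and at rest (below 10 mm/s), the fingers press on the leg with more than 1 N, and the lever is closed (below 0.08 rad) (x of foot_mid in the frame of mark between -0.005 and 0.005 m and contact force between the fingers and leg above 1 N and value of joint lever below 0.08 rad and linear speed of leg below 0.01 m/s); the arm keeps its last pose, push and grip.
It fails at once if the leg is more than 10 mm off its mark with the lever swung in below 0.25 rad (value of joint lever below 0.25 rad and not (x of foot_mid in the frame of mark between -0.01 and 0.01 m)).
It fails at once if the yellow mark clip is shifted by more than 4 mm (distance of mark from where it was at the start of the episode above 0.004 m).
It fails at once if the bowl is moved by more than 20 mm (distance of bowl from where it was at the start of the episode above 0.02 m).
It fails at once if the jar is moved by more than 20 mm (distance of jar from where it was at the start of the episode above 0.02 m).
It fails at once if the spatula is moved by more than 20 mm (distance of spatula from where it was at the start of the episode above 0.02 m).
It also fails if it takes over 40 s, if anything falls off the work surface, if the arm or the gripper's body presses on something with over 40 N, if the wrist force passes 120 N, or if a joint passes its speed limit or range.

### The arm

A 7-joint arm with a two-finger parallel gripper is mounted at the origin on the work surface. World frame = base frame: x ahead of the robot, y to its left, z up, the work surface at z = 0. Lengths are in m, angles in rad, forces in N, time in s.
With the tool pointing down it reaches from about 0.425 to 0.925 m from the base axis. Payload 6.8 kg.
Tool frame: the origin (TCP) lies where the fingers leave the gripper's body, on its centre line; the fingertips stand 73 mm ahead of it and the grasp point (between the pads) lies 54 mm ahead of it; x points along the fingers, y is the direction in which the jaws open and shut, and the axes are right-handed (so a half turn about x gives the same grasp; the last joint's range is limited). The gripper opens to 85 mm and grips with 20 to 120 N. Pads are 22 mm wide; open, the fingers measure 114 mm over their backs; the gripper's body (76 mm by 85 mm) begins 54 mm behind the grasp point. The pads swing forward as they close: fully open they stand 13 mm farther back than shut.
Start: joints at [-1.416, 0.477, 0.022, 1.555, -0.011, 1.109, -0.083], TCP at [0.175, 0.652, 0.304] pointing down, gripper open.
Joint ranges: [-2.96, 2.96], [-0.34, 2.1], [-1.41, 1.46], [0.24, 2.44], [-1.37, 4.51], [0.17, 1.92], [-2.96, 2.96]. Speed limits (rad/s): [2.39, 2.39, 3.14, 3.14, 3.14, 3.14, 3.14].

### API

Orientations are given as a unit quaternion [x, y, z, w].
In Python, from rig import bot gives the robot as it stands.
- The arm moves only by the shell command python3 -m crank 'ROWS' [FORCE]. ROWS is JSON, a list of rows, each a list of 7 numbers: the shift along the world's x, y, z in cm, then the turn, a rotation vector about the world's x, y, z in degrees, then the closure in counts, from 0 (fully open) to 255 (shut). A call has 1 to 10 rows; each row is the pose to reach, as a shift and turn from the pose measured when the call began; what a row does not reach only later rows make up. A row lasts 1/10 s, in which the tool goes at most 50 mm and 8.59 degrees, less where a joint would pass 70% of its speed; a pose out of reach is approached as far as the arm can. A call with a gripper value outside its range is refused whole. The fingers move at their own pace and stop on an object; FORCE is the grip in N (left out, the last holds). Time passes only in rows, so rows that repeat a pose let the fingers close. It gives the time, the measured TCP pose, the force and the opening at its end, in the units of the state.
- bot.get_state(): the state, without advancing time (a new reading comes with each control period).
- bot.snapshot(name): name is "side" or "top" or "wrist"; returns a dict with "img" (384x512x3 uint8, red, green, blue), "fx", "fy", "cx", "cy" (pixels), "R" (3x3) and "t" (3): a world point X has camera coordinates R X + t. Camera axes: x right, y down, z forward; pixel columns grow to the right and rows downward; lengths in m; the calibration is good to about 2 mm. The wrist camera is an equidistant fisheye: a pixel r from the principal point sees the ray r / f radians off the axis. A picture is of the moment at which its call begins. There is no depth.
- bot.hand_in(): hands the job in, once; it reports no verdict.
Trained networks look in a picture, given as the dict that the camera call returned (one of the last four; its "shot" number tells which), for a name from the list of things; names that differ only in an ending like _2 or _b are one class to them, and where a whole thing is asked for, a point or a joint stands for the part that bears it (a point fixed in the world has none). Each returns a list of dicts, best first, with "confidence" (0 to 1); they miss things now and then, are a little off and sometimes report something else, mostly with a low value. They report only what shows in the picture. A call takes as long as a camera call.
- bot.outline_of(picture, name): "region" (384x512 bool, what is visible of it) and "bbox" ([left, top, width, height] in pixels, round what is visible of it).
The state is a dict: "clock": time; "joint_positions": joint angles; "qvel": joint speeds; "effort": joint torques, N m; "eef_pos": TCP position; "tool_rot": TCP orientation; "force": force on the tool from outside, world axes, zero at the start; "torque": the same for the moment, N m; "opening": finger opening in m.
Only numpy, scipy, OpenCV 4.12 (cv2) and the standard library are available. Lean on these libraries where they do the work, as an engineer would, in place of code of your own. Each camera call takes 0.05 s, during which the arm holds its last target. There are 200 camera calls.

## Working session

There is one attempt and no reset: what is moved stays moved. The work goes in short steps, Python scripts to look and compute and a shell command to move; the robot and the scene stay as the last step left them, time stands still between calls to the robot, and variables do not carry over. Pictures are saved under pics/ and viewed, about 8 in all and at most 12, crops included, and the job is handed in when it is done.

```bash
mkdir -p pics; cat > h.py <<'E'
import numpy as np, cv2
from rig import bot
def save(p,name): cv2.imwrite('pics/'+name,p['img'][:,:,::-1])
def ray(p,u,v,z):
    d=np.array([(u-p['cx'])/p['fx'],(v-p['cy'])/p['fy'],1.]);R=np.array(p['R']);t=np.array(p['t'])
    c=-R.T@t;d=R.T@d;return c+d*(z-c[2])/d[2]
def proj(p,X):
    c=np.array(p['R'])@np.array(X)+np.array(p['t']);return p['fx']*c[0]/c[2]+p['cx'],p['fy']*c[1]/c[2]+p['cy']
E
python3 - <<'E'
from h import *
s=bot.get_state();print({k:np.round(v,3) for k,v in s.items()})
T=bot.snapshot('top');save(T,'top1.png')
S=bot.snapshot('side');save(S,'side1.png')
for n in ['leg','lever','mark','stand','bowl','jar','spatula']:
    for q,p in (('T',T),('S',S)):
        try:
            for o in bot.outline_of(p,n)[:1]:
                v,u=np.nonzero(o['region']);print(n,q,round(o['confidence'],2),o['bbox'],u.mean().round(1),v.mean().round(1))
        except Exception as e: print(n,q,e)
print(T['fx'],T['cx'],T['cy'],-np.array(T['R']).T@T['t'])
E
```

```text
{'clock': np.float64(0.0), 'joint_positions': array([-1.416,  0.478,  0.022,  1.556, -0.012,  1.109, -0.083]), 'qvel': array([ 0.001,  0.001, -0.001, -0.001,  0.001,  0.001,  0.001]), 'effort': array([-0.0000e+00, -5.9646e+01,  1.6080e+00, -2.8119e+01,  1.3000e-02,
        9.0000e-03, -0.0000e+00]), 'eef_pos': array([0.175, 0.651, 0.303]), 'tool_rot': array([ 0.092,  0.701, -0.093,  0.701]), 'force': array([0.131, 0.309, 0.198]), 'torque': array([-0.044, -0.004, -0.019]), 'opening': np.float64(0.085)}
leg T 0.83 [214.6, 195.7, 124.2, 17.6] 277.5 210.0
leg S 0.8 [268.1, 139.3, 41.2, 99.3] 284.9 191.4
lever T 0.59 [234.2, 182.8, 34.1, 67.4] 253.0 212.2
lever S 0.96 [258.4, 174.5, 62.1, 43.8] 286.7 196.4
mark T 0.45 [281.7, 221.6, 11.3, 6.3] 288.5 225.5
mark S 0.39 [305.5, 167.7, 5.1, 10.7] 306.6 172.1
stand T 0.77 [209.7, 50.8, 127.3, 201.6] 272.0 138.6
stand S 0.87 [117.6, 122.9, 210.7, 117.7] 222.9 172.2
bowl T 0.97 [141.3, 185.0, 43.9, 42.5] 162.2 205.9
bowl S 0.79 [221.1, 250.3, 54.3, 53.7] 246.2 276.0
jar T 0.76 [333.8, 165.4, 33.5, 20.2] 350.2 175.1
jar S 0.76 [264.5, 103.9, 23.0, 37.4] 276.3 123.6
spatula T 0.96 [383.6, 149.9, 23.3, 104.4] 397.6 187.7
413.50720076939683 254.92563012676794 190.00273592054057 [ 0.52829263 -0.03899778  1.1027551 ]
```

```bash
python3 - <<'E'
import cv2
a=cv2.imread('pics/top1.png')[140:270,190:370]; cv2.imwrite('pics/t1.png',cv2.resize(a,None,fx=4.4,fy=4.4,interpolation=cv2.INTER_CUBIC))
b=cv2.imread('pics/side1.png')[95:245,230:350]; cv2.imwrite('pics/s1.png',cv2.resize(b,None,fx=4,fy=4,interpolation=cv2.INTER_CUBIC))
E
```

```text
(no output)
```

View pics/t1.png

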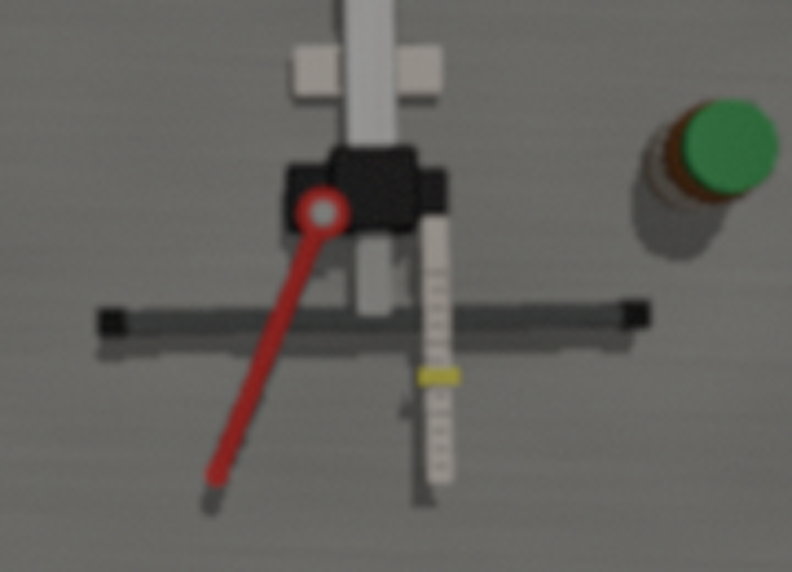

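View pics/s1.png

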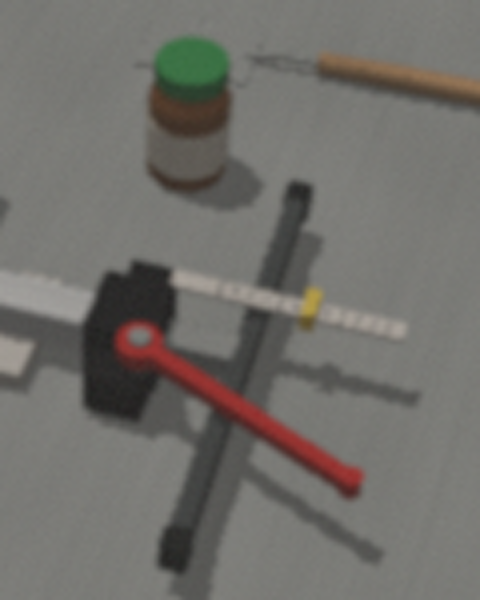

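View pics/top1.png

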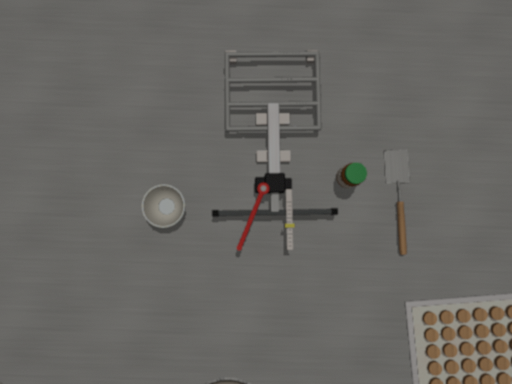

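The crop shows the bar (caps at 112,322 and 635,314), the red lever (pivot 323,212, tip 217,475) and the clip (440,377). Next I'll compute the geometry.

```bash
cat >> h.py <<'E'
from scipy.optimize import least_squares
def cen(p,kind,box):
    hsv=cv2.cvtColor(p['img'],cv2.COLOR_RGB2HSV).astype(int);h,s,v=hsv[...,0],hsv[...,1],hsv[...,2]
    m={'red':((h<8)|(h>172))&(s>130)&(v>50),'yel':(h>22)&(h<36)&(s>90)}[kind]
    k=np.zeros_like(m);a,b,c,d=box;k[b:d,a:c]=1;m&=k
    V,U=np.nonzero(m);w=s[m].astype(float);return (U*w).sum()/w.sum(),(V*w).sum()/w.sum(),m.sum()
E
python3 - <<'E'
from h import *
T=bot.snapshot('top');S=bot.snapshot('side')
c=lambda u,v:((u+.5)/4.4-.5+190,(v+.5)/4.4-.5+140)
d=lambda u,v:((u+.5)/4-.5+230,(v+.5)/4-.5+95)
yT=cen(T,'yel',(275,215,300,235));yS=cen(S,'yel',(295,155,320,185));print(yT,yS)
# (cam,pixel,stand-frame point or param fn)
obs=[(T,yT[:2],'m'),(S,yS[:2],'m'),(T,c(323,212),(.01,.03,.063)),(S,d(139,338),(.01,.03,.063)),
(T,c(112,322),(-.05,.156,.043)),(T,c(635,314),(-.05,-.156,.043)),(S,d(176,535),(-.05,.156,.043)),(S,d(300,190),(-.05,-.156,.043)),
(T,c(217,475),'t'),(S,d(352,481),'t'),(T,c(438,480),(-.145,-.035,.061))]
def pts(q):
    x,y,a,m,L=q;R=np.array([[np.cos(a),-np.sin(a)],[np.sin(a),np.cos(a)]])
    for cam,px,X in obs:
        if X=='m':X=(m,-.035,.062)
        if X=='t':X=(.01-.162*np.cos(L),.03+.162*np.sin(L),.063)
        yield cam,px,np.r_[R@X[:2]+[x,y],X[2]]
f=lambda q:np.concatenate([np.subtract(proj(cm,X),px) for cm,px,X in pts(q)])
g=ray(T,*c(374,230),.06)
r=least_squares(f,[g[0],g[1],0,-.09,.4],loss='soft_l1',x_scale=[.1,.1,.1,.1,.1])
print('x,y,yaw,mark,lever',r.x.round(4));print(f(r.x).reshape(-1,2).round(2).tolist())
x,y,a,m,L=r.x;R=np.array([[np.cos(a),-np.sin(a)],[np.sin(a),np.cos(a)]])
print('deg',np.degrees(a),'grasp at y=.122:',R@[-.05,.122]+[x,y],'at mark',R@[m,.122]+[x,y],'end y=.044',R@[m,.044]+[x,y])
from scipy.spatial.transform import Rotation as Ro
s=bot.get_state();print(s['eef_pos'],Ro.from_quat(s['tool_rot']).as_matrix().round(3))
for n,u,v,z in(('bowl',163,206,.05),('jar',353.5,174,.1)):print(n,ray(T,u,v,z))
E
```

```text
(np.float64(289.0764248704663), np.float64(225.16645077720207), np.int64(35)) (np.float64(307.3106267029973), np.float64(170.3514986376022), np.int64(28))
x,y,yaw,mark,lever [ 0.6012 -0.1034  0.0416 -0.0845  0.405 ]
[[0.08, 0.16], [-0.04, -0.63], [-0.28, 0.31], [-0.21, -0.24], [-1.52, -0.07], [1.27, 0.12], [-0.87, 1.4], [-0.3, -0.94], [-0.87, 0.36], [-0.03, -1.2], [0.44, 0.86]]
deg 2.384819534851707 grasp at y=.122: [0.54620314 0.01645429] at mark [0.51171872 0.01501812] end y=.044 [ 0.51496437 -0.06291433]
[0.17533813 0.65183731 0.30389865] [[-0.     0.26   0.966]
 [-0.     0.966 -0.26 ]
 [-1.    -0.    -0.   ]]
bowl [0.55807786 0.17842504 0.05      ]
jar [ 0.64817423 -0.29301298  0.1       ]
```

```bash
python3 -m crank '[[37.1,-63.5,-8,0,0,-72.5,120],[37.1,-63.5,-8,0,0,-72.5,120],[37.1,-63.5,-8,0,0,-72.5,120],[37.1,-63.5,-8,0,0,-72.5,120],[37.1,-63.5,-8,0,0,-72.5,120],[37.1,-63.5,-8,0,0,-72.5,120],[37.1,-63.5,-8,0,0,-72.5,120],[37.1,-63.5,-8,0,0,-72.5,120],[37.1,-63.5,-8,0,0,-72.5,120],[37.1,-63.5,-8,0,0,-72.5,120]]' 20
python3 -c "
from h import *
s=bot.get_state();print(s['eef_pos'])
from scipy.spatial.transform import Rotation as Ro
print(Ro.from_quat(s['tool_rot']).as_matrix().round(3))"
```

```text
clock: 1.9
eef_pos: [0.4268, 0.2211, 0.2501]
tool_rot: [0.49, 0.51, -0.489, 0.51]
force: [1.0, 0.9, -0.3]
opening: 0.0454
[0.42684993 0.22105423 0.25009901]
[[ 0.001  0.999  0.041]
 [ 0.001  0.041 -0.999]
 [-1.     0.001 -0.001]]
```

```bash
python3 -m crank '[[11.9,-20.5,-7,0,0,0,120],[11.9,-20.5,-7,0,0,0,120],[11.9,-20.5,-7,0,0,0,120],[11.9,-20.5,-7,0,0,0,120],[11.9,-20.5,-7,0,0,0,120],[11.9,-20.5,-7,0,0,0,120],[11.9,-20.5,-7,0,0,0,120],[11.9,-20.5,-7,0,0,0,120]]'
python3 - <<'E'
from h import *
W=bot.snapshot('wrist');save(W,'w1.png');S=bot.snapshot('side')
a=cv2.resize(S['img'][80:320,150:400,::-1],None,fx=2,fy=2);b=cv2.resize(W['img'][:,:,::-1],(500*512//512,375))
cv2.imwrite('pics/c1.png',cv2.resize(np.vstack([a,b]),None,fx=.69,fy=.69))
E
```

```text
clock: 2.7
eef_pos: [0.5456, 0.0173, 0.1802]
tool_rot: [0.49, 0.511, -0.489, 0.51]
force: [0.6, -0.1, 0.5]
opening: 0.0453
```

View pics/c1.png

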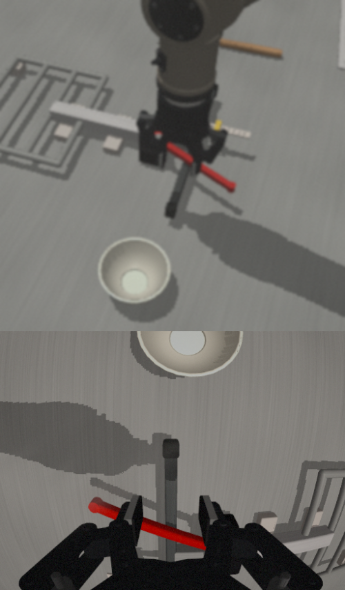

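```bash
python3 -m crank '[[0,0,-3,0,0,0,120],[0,0,-6,0,0,0,120],[0,0,-8,0,0,0,120],[0,0,-9.4,0,0,0,120],[0,0,-9.4,0,0,0,120],[0,0,-9.4,0,0,0,120]]'
python3 -m crank '[[0,0,0,0,0,0,190],[0,0,0,0,0,0,190],[0,0,0,0,0,0,190],[0,0,0,0,0,0,190],[0,0,0,0,0,0,190],[0,0,0,0,0,0,190]]' 20
python3 - <<'E'
from h import *
T=bot.snapshot('top');S=bot.snapshot('side')
a=cv2.resize(T['img'][140:270,190:370,::-1],(540,390),interpolation=cv2.INTER_CUBIC);b=cv2.resize(S['img'][95:245,210:350,::-1],(364,390),interpolation=cv2.INTER_CUBIC)
cv2.imwrite('pics/c2.png',cv2.resize(np.hstack([a,b]),None,fx=.87,fy=.87))
E
```

```text
clock: 3.4
eef_pos: [0.5459, 0.0184, 0.087]
tool_rot: [0.49, 0.511, -0.488, 0.511]
force: [0.2, 0.2, 0.8]
opening: 0.045
clock: 4.0
eef_pos: [0.5459, 0.0184, 0.0871]
tool_rot: [0.49, 0.511, -0.488, 0.511]
force: [-0.2, -0.1, -0.4]
opening: 0.0219
```

View pics/c2.png

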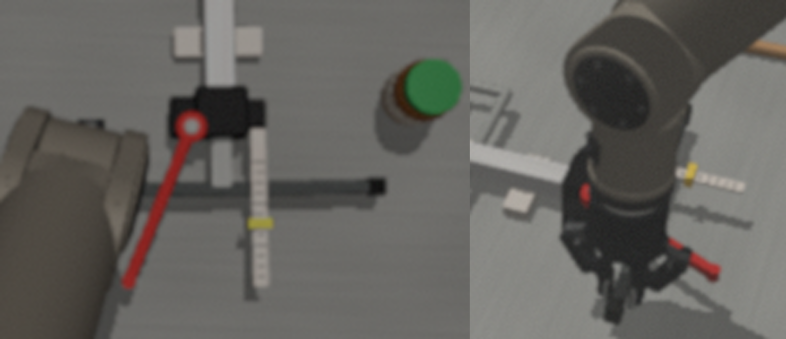

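The fingers straddle the bar (left end), the lever hasn't moved, and the bar's right half and the clip are visible from above. I'll grip to locate the bar.

```bash
python3 -m crank '[[0,0,0,0,0,0,215],[0,0,0,0,0,0,230],[0,0,0,0,0,0,230],[0,0,0,0,0,0,230],[0,0,0,0,0,0,230]]' 20
cat >> h.py <<'E'
def gap(p):
    "stand-x of clip minus bar near the clip, from the top picture: dark bar column profile beside the rule"
    g=cv2.cvtColor(p['img'],cv2.COLOR_RGB2GRAY).astype(float)
    y=cen(p,'yel',(275,205,300,245));C=ray(p,y[0],y[1],.062)
    ys=[];us=[]
    for u in range(298,326):
        col=g[190:250,u];i=col.argmin()
        bg=np.median(col);w=np.clip(bg-8-col,0,None)*(abs(np.arange(60)-i)<=4);ys.append(190+(w*np.arange(60)).sum()/w.sum());us.append(u)
    k=np.polyfit(us,ys,1);B=[ray(p,u,np.polyval(k,u),.043) for u in (298,325)]
    return C,B,k,g[190:250,312].round()
E
python3 - <<'E'
from h import *
T=bot.snapshot('top');print(*gap(T),sep='\n')
E
```

```text
clock: 4.6
eef_pos: [0.5459, 0.0184, 0.087]
tool_rot: [0.49, 0.511, -0.488, 0.511]
force: [-0.7, 0.5, 1.7]
opening: 0.0134
[ 0.51873385 -0.14146573  0.062     ]
[array([ 0.55027921, -0.16572129,  0.043     ]), array([ 0.55368376, -0.23509039,  0.043     ])]
[-2.08530288e-02  2.19177705e+02]
[107. 106. 105. 107. 106. 108. 107. 107. 108. 107. 105. 105. 107. 106.
 105. 106. 107. 106.  92.  70.  62.  58.  57.  56.  64.  70.  70.  70.
  70.  75.  91. 105. 106. 108. 108. 110. 109. 108. 107. 107. 107. 109.
 107. 107. 108. 107. 106. 106. 107. 107. 107. 107. 107. 107. 107. 109.
 109. 109. 106. 106.]
```

```bash
python3 -m crank '[[-0.8,-0.03,0,0,0,0,230],[-1.6,-0.07,0,0,0,0,230],[-2.4,-0.1,0,0,0,0,230],[-3.0,-0.13,0,0,0,0,230],[-3.4,-0.14,0,0,0,0,230],[-3.4,-0.14,0,0,0,0,230],[-3.4,-0.14,0,0,0,0,230],[-3.4,-0.14,0,0,0,0,230]]' 20
python3 - <<'E'
from h import *
T=bot.snapshot('top');C,B,k,c=gap(T);print(C,B,k,c);save(T,'top3.png')
S=bot.snapshot('side')
a=cv2.resize(T['img'][195:250,225:345,::-1],(780,357),interpolation=cv2.INTER_CUBIC);b=cv2.resize(S['img'][130:210,250:350,::-1],(290,232),interpolation=cv2.INTER_CUBIC)
o=np.zeros((600,780,3),np.uint8);o[:357]=a;o[360:592,:290]=b;cv2.imwrite('pics/c3.png',o)
E
```

```text
clock: 5.45
eef_pos: [0.5123, 0.0169, 0.087]
tool_rot: [0.49, 0.511, -0.488, 0.511]
force: [4.3, -1.0, -4.4]
opening: 0.0139
[ 0.51848361 -0.1417021   0.062     ] [array([ 0.51759019, -0.1663879 ,  0.043     ]), array([ 0.52091775, -0.23560216,  0.043     ])] [-2.03854601e-02  2.31837086e+02] [106. 105. 105. 107. 107. 106. 106. 107. 106. 105. 105. 105. 106. 105.
 105. 105. 106. 107. 107. 108. 107. 107. 106. 106. 107. 107. 106. 105.
 105. 106. 104.  94.  76.  61.  57.  57.  56.  57.  64.  71.  70.  77.
  92. 105. 108. 106. 106. 106. 106. 106. 107. 106. 107. 106. 107. 109.
 108. 107. 106. 107.]
```

View pics/c3.png

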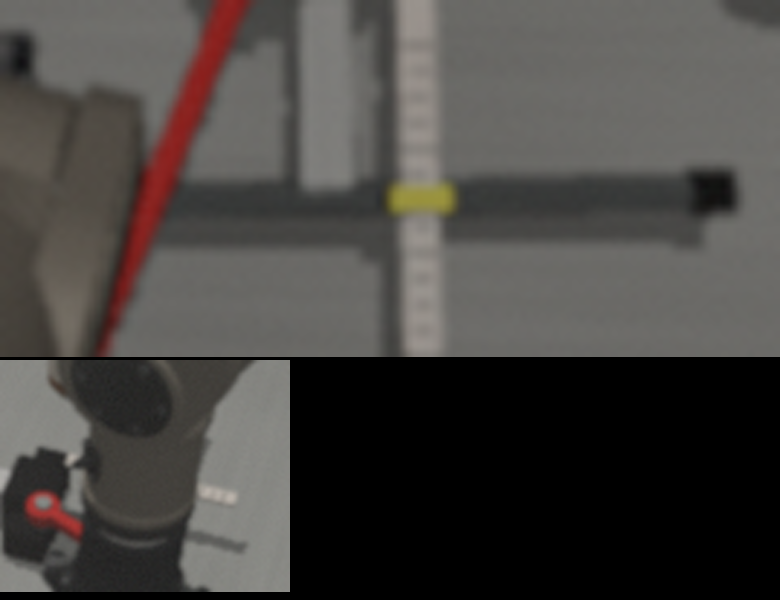

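The bar is centred under the clip to about 0.5 mm (clip y≈198, bar 181–213) and the lever is still open. I'll loosen the grip slightly, offsetting for the slack, then sweep.

```bash
python3 -m crank '[[-0.15,0,0,0,0,0,206],[-0.15,0,0,0,0,0,206],[-0.15,0,0,0,0,0,206]]' 20
python3 -m crank '[[0.04,-1,0,0,0,0,206],[0.08,-2,0,0,0,0,206],[0.12,-3,0,0,0,0,206],[0.15,-3.6,0,0,0,0,206],[0.17,-4.2,0,0,0,0,206],[0.17,-4.2,0,0,0,0,206]]'
python3 - <<'E'
from h import *
T=bot.snapshot('top');C,B,k,c=gap(T);print(C,B,k)
E
```

```text
clock: 5.85
eef_pos: [0.5111, 0.0169, 0.0872]
tool_rot: [0.49, 0.511, -0.487, 0.511]
force: [4.9, -0.4, -3.5]
opening: 0.0167
clock: 6.45
eef_pos: [0.5135, -0.0247, 0.0877]
tool_rot: [0.491, 0.511, -0.487, 0.511]
force: [4.6, 2.1, 0.4]
opening: 0.0161
[ 0.51862388 -0.1419142   0.062     ] [array([ 0.51883047, -0.16636261,  0.043     ]), array([ 0.519569  , -0.23562323,  0.043     ])] [1.72163768e-02 2.20145079e+02]
```

```bash
python3 -m crank '[[-0.02,-0.8,0,0,0,0,206],[0.0,-1.6,0,0,0,0,206],[0.04,-2.4,0,0,0,0,206],[0.07,-3.0,0,0,0,0,206],[0.08,-3.4,0,0,0,0,206],[0.08,-3.4,0,0,0,0,206]]'
python3 - <<'E'
from h import *
T=bot.snapshot('top');C,B,k,c=gap(T);print(C,B,k);S=bot.snapshot('side')
a=cv2.resize(T['img'][160:260,225:345,::-1],(480,400),interpolation=cv2.INTER_CUBIC);b=cv2.resize(S['img'][130:230,250:350,::-1],(300,300),interpolation=cv2.INTER_CUBIC)
o=np.zeros((400,780,3),np.uint8);o[:,:480]=a;o[:300,480:]=b;cv2.imwrite('pics/c4.png',o)
E
```

```text
clock: 7.1
eef_pos: [0.5147, -0.0579, 0.088]
tool_rot: [0.491, 0.511, -0.486, 0.511]
force: [4.7, 2.2, 1.1]
opening: 0.0161
[ 0.51898678 -0.14867395  0.062     ] [array([ 0.51841671, -0.16637105,  0.043     ]), array([ 0.5204139 , -0.23561003,  0.043     ])] [-1.06066051e-03  2.25753979e+02]
```

View pics/c4.png

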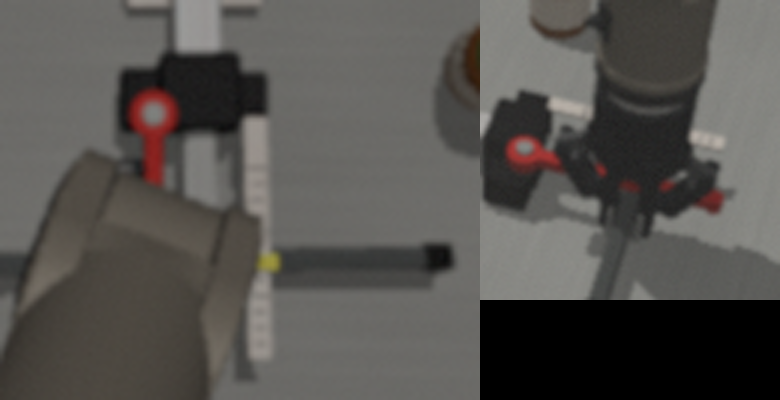

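```bash
python3 -m crank '[[-0.08,-0.12,0,0,0,0,206],[-0.08,-0.25,0,0,0,0,206],[-0.08,-0.25,0,0,0,0,206],[-0.08,-0.25,0,0,0,0,206]]'
python3 - <<'E'
from h import *
T=bot.snapshot('top');C,B,k,c=gap(T);print(C,B,k);S=bot.snapshot('side')
g=cv2.cvtColor(T['img'],cv2.COLOR_RGB2GRAY);print(g[215:238,[292,296,300,304,312,320]].T)
hs=cv2.cvtColor(T['img'],cv2.COLOR_RGB2HSV);print(hs[219:232,288:296,1])
m=cen(T,'red',(240,193,290,206));n=cen(T,'red',(240,183,290,192));print(m,n)
from scipy.optimize import least_squares
a=.0416
for z in [.063]:
  P=ray(T,*m[:2],z);Q=ray(T,*n[:2],z);d=P-Q;print('lever dir',np.arctan2(-d[1],-d[0])-a)
a_=cv2.resize(T['img'][180:240,255:345,::-1],(720,480),interpolation=cv2.INTER_CUBIC);cv2.imwrite('pics/c5.png',a_)
E
```

```text
clock: 7.6
eef_pos: [0.5143, -0.0585, 0.0881]
tool_rot: [0.491, 0.512, -0.485, 0.512]
force: [5.0, 4.9, -0.5]
opening: 0.0166
[ 0.51898124 -0.14971189  0.062     ] [array([ 0.51736596, -0.16639247,  0.043     ]), array([ 0.52139432, -0.23559472,  0.043     ])] [-3.05611816e-02  2.34957441e+02]
[[119 117 113 113 117 120 120 120 129 137 138 134 120 108 114 116 119 124
  123 124 131 132 130]
 [106 104 104 104 105 103  92  74  59  55  57  56  59  64  69  70  75  91
  104 106 107 106 107]
 [106 105 104 105 105 104  91  74  62  58  57  57  58  64  69  70  75  91
  105 107 106 106 106]
 [105 105 103 104 106 104  93  76  61  58  57  55  58  64  70  70  75  92
  105 107 106 106 106]
 [107 106 106 105 105 103  88  67  60  57  56  56  63  70  70  70  75  91
  104 107 106 105 105]
 [108 107 107 106 107 105  91  71  61  58  55  57  64  70  71  71  75  92
  104 106 106 105 106]]
[[ 41  42  32  24  17   9  10  10]
 [ 41  39  32  24  17  12  10   8]
 [ 38  42  33  21  17  10   8   8]
 [ 41  42  35  29  29  36  22   7]
 [ 41  48  70  71  84 109  96  38]
 [ 41  57 113 131 135 143 131  66]
 [ 39  68 126 151 153 152 138  75]
 [ 40  72 123 142 146 150 138  71]
 [ 37  54  79  89 105 126 113  49]
 [ 40  25  26  26  34  48  40  12]
 [ 36  20  16  15  15   9   4  11]
 [ 30  20  17  16  15  15   7   7]
 [ 26  18  19  17  19  12  10  10]]
(np.float64(263.01598231743606), np.float64(198.62705092238375), np.int64(66)) (np.float64(262.87450039968024), np.float64(186.72581934452438), np.int64(71))
lever dir -0.0031618895289018886
```

View pics/c5.png

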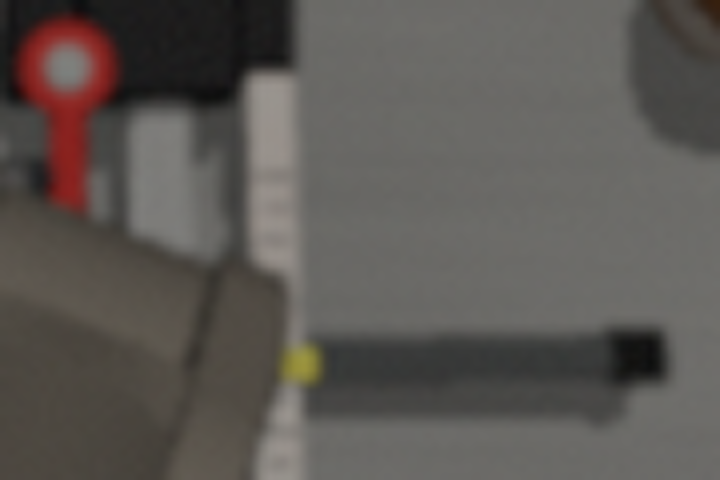

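```bash
python3 -c "
from h import *
s=bot.get_state();print(s['force'],s['eef_pos'],s['opening'],abs(s['qvel']).max());print(bot.hand_in())"
```

```text
[ 4.95432815  4.39095502 -1.03605456] [ 0.51430467 -0.05855689  0.08816688] 0.016477044166624277 0.002543242367635978
the job is handed in; nothing more can be done
None
```

I drew the leg out about 34 mm by gripping the foot bar and paused with the bar under the clip and the lever open. Then I loosened the grip slightly and slid the fingers along the bar until they swept the lever onto its stop. I handed the job in at about 7.6 s, still holding the foot.

- **Foot:** in the last top picture the bar is about 1 mm from the clip centre. The arm blocked the top view of the clip's left half and the lever's tip.
- **Lever:** it measures about 0.00 rad from its visible part. The sideways force had risen from 2 N to 4–5 N, as expected at its stop.
- **Hold:** the tool reads about 5 N along the leg, close to the spring's pull. The arm was at rest.
- **Clip, bowl, jar and spatula:** the clip's measured position did not shift while it was fully visible. I did not measure the bowl, jar or spatula again; no move was planned near them.
- **Check that disagreed:** my automatic bar fit gave a wandering slope, because the bar's shadow disturbed it. I used the pixel edges and the tool position instead, and they agreed to about 1 mm.

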